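Thread a copper busbar through a current transformer and hold it for clamping

TASK

First slide the carriage with the current transformer along its rails by the red tab until it is fully home against the red end stop. Then take the copper bar with the blue band out of the rack, pass its lower end down through the transformer's narrow window into the terminal jaws below, and finish still holding it upright in the gripper with the blue band level with the transformer's top face, its foot hanging clear of the base plate, so that the clamp could be tightened; do not let go. Leave the other two bars in the rack, and the contactor, screwdriver and wrench where they lie.

Things in the scene. Friction and masses are not known exactly. Their poses are not given: they have to be found in the camera images.
- jig: Fixed jig: dark steel base plate 160 x 300 mm, 12 mm thick, on the table. Origin: centre of its underside. Its y axis runs along two steel rails (tops 50 mm above the table) to the red end stop, 130 x 26 mm, 50 to 78 mm above the table, at the +y end.
- jaws (a point): Centre between the two brass terminal jaws on the jig's base plate, level with their tops, 40 mm above the table, 60 mm along the jig's +y. Gap 22 mm (jig's x), jaws 36 mm long in y, open upwards; the base plate is 28 mm below. Directly under the window when the carriage is at the stop.
- carriage (a joint): Position of the carriage along the jig's +y axis in m: 0 farthest from the red end stop, 0.100 fully home at the stop. It slides with about 3 N of friction, stays where left, and is blocked hard at 0.100.
- window (a point): Centre of the transformer's window at its top face, 90 mm above the table; jig axes; moves with the carriage. Black block, grey top, 70 (x) x 90 (y) x 30 mm, on an aluminium plate 10 mm thick, underside 50 mm above the table. The window runs 40 mm straight down through both: 12 mm in x, 27 mm in y, the top 6 mm flaring (yellow) to 20 x 35 mm.
- tab (a point): Top centre of the red tab on the carriage, 110 mm above the table, 80 mm behind the window (jig -y). Tab: 12 mm thick along the jig's x, 24 mm along y, rising 50 mm above the carriage plate; same axes as the jig. At 35 mm in +y the transformer begins (20 mm lower than the tab's top).
- rack: Fixed wooden bar rack 60 mm (x) x 190 mm (y) x 45 mm high; origin: centre of its underside. Three slots 35 mm deep (floor 10 mm above the table), 12 mm in x by 27 mm in y, in a row along its y axis at -60, 0 and +60 mm; a bar stands upright in each, in any order.
- bar: The copper bar to use: 10 mm thick (its x), 25 mm wide (its y), 160 mm long (its z, upright in the rack), 0.33 kg more or less, with a blue band around it. Origin: centre of its lower end. Its bottom 4 mm are 1 mm thinner all round.
- band (a point): Centre of the blue band on the copper bar (band 8 mm high), on the bar's axis 60 mm above its lower end. Bar axes.
- bar_alu: Bare aluminium bar, 10 x 25 mm and 120 mm long (no band), standing upright in the rack with its top 130 mm above the table, to be left there. Origin: centre of its lower end.
- bar_black: Black insulating bar, 10 x 25 mm and 120 mm long (no band), standing upright in the rack with its top 130 mm above the table, to be left there. Origin: centre of its lower end.
- contactor: Bystander: white and grey contactor 75 x 45 x 80 mm on the table, origin under its centre.
- screwdriver: Bystander: screwdriver lying on the table, origin at its middle underside.
- wrench: Bystander: open-ended wrench lying on the table, origin at its middle underside.
Mind the look-alikes: they are no part of the job. There is more than one size of the bar; the one meant has the size given above.

How it is judged (in metres and radians):
On the way, in this order (a step that is already met when the one before it is completed fails the run):
1. the carriage is fully home at the end stop while the copper bar still stands in the rack (value of joint carriage above 0.096 m and distance of bar from where it was at the start of the episode below 0.015 m), for 0.2 s.
2. the copper bar is lifted out of the rack in the fingers (height (world z) of bar above 0.05 m and contact force between the fingers and bar above 2 N), for 0.2 s.
At the end, for the whole second after the job is handed in: Carriage within 4 mm of its stop; copper bar upright (0.1 rad) through the window, its blue band's centre within 8 mm of the transformer's top face and 4 mm of the window's centre; bar at rest, still gripped (over 2 N), foot clear of the base plate (value of joint carriage above 0.096 m and x of band in the frame of window between -0.004 and 0.004 m and y of band in the frame of window between -0.004 and 0.004 m and z of band in the frame of window between -0.008 and 0.008 m and angle between bar's own z axis and vertical below 0.1 rad and contact force between the fingers and bar above 2 N and linear speed of bar below 0.02 m/s and height (world z) of bar above 0.015 m); the arm keeps its last pose, push and grip.
It fails at once if one of the other two bars is pulled or knocked out of place (distance of any of bar_alu, bar_black from where it was at the start of the episode above 0.025 m).
It fails at once if the contactor, the screwdriver or the wrench is pushed away (distance of any of contactor, screwdriver, wrench from where it was at the start of the episode above 0.04 m).
It also fails if it takes over 56 s, if anything falls off the work surface, if the arm or the gripper's body presses on something with over 40 N, if the wrist force passes 120 N, or if a joint passes its speed limit or range.

ROBOT

A 7-joint arm with a two-finger parallel gripper is mounted at the origin on the work surface. World frame = base frame: x ahead of the robot, y to its left, z up, the work surface at z = 0. Lengths are in mm, angles in rad, forces in N, time in s.
With the tool pointing down it reaches from about 425 to 875 mm from the base axis. Payload 8.4 kg.
Tool frame: the origin (TCP) lies at the very end of the fingers, on their centre line; the grasp point (between the pads) lies 19 mm behind it; z points along the fingers, y is the line along which they close (so a half turn about z gives the same grasp; the last joint's range is limited). The gripper opens to 85 mm and grips with 20 to 120 N. Pads are 22 mm wide; open, the fingers measure 114 mm over their backs; the gripper's body (76 mm by 85 mm) begins 54 mm behind the grasp point. The pads swing forward as they close: fully open they stand 13 mm farther back than shut.
Start: joints at [1.095, 0.333, 0.04, 1.465, -0.013, 1.343, -0.059], TCP at [239.141, -604.38, 231.308] pointing down, gripper open.
Joint ranges: [-2.58, 2.58], [-0.38, 2.09], [-1.3, 1.39], [0.25, 2.4], [-1.5, 4.64], [0.08, 2.09], [-2.65, 2.65]. Speed limits (rad/s): [2.22, 2.22, 2.79, 2.79, 3.14, 3.14, 3.14].

INTERFACE

Orientations are given as a 3x3 rotation matrix whose columns are the frame's x, y, z axes.
In Python, from workcell import env, imaging gives the robot as it stands.
- The arm moves only by the shell command python3 -m crank 'ROWS' [FORCE]. ROWS is a JSON list of rows, 1 to 8 of them, each written [opening, [dx, dy, dz], turn]: the finger opening in mm, then dx, dy, dz in mm, then a turn about the tool's z in rad; each row is the pose to reach, as a shift and turn from the pose commanded when the command began, along the tool's axes at that moment; what a row does not reach only later rows make up. A row lasts 1/8 s, in which the tool goes at most 62.5 mm and 0.188 rad, less where a joint would pass 70% of its speed; a pose out of reach is approached as far as the arm can. The fingers move at their own pace and stop on an object; FORCE is the grip in N (left out, the last holds). Time passes only in rows, so rows that do not move let the fingers close. It prints the time, the measured TCP pose, the force, the opening and the grip force at its end. Input that does not fit is refused with a message, and nothing moves.
- env.sense(): the state, without advancing time (a new reading comes with each control period).
- imaging.snapshot(name): name is "scene" or "top"; returns the picture (420x560x3 uint8, blue, green, red); there is no depth.
- imaging.camera_info(name): a dict with "mtx" (3x3 intrinsics, pixels), "D" ([k1, k2, p1, p2, k3] as OpenCV has them; the pictures are not rectified), "R" (3x3) and "t" (3): a world point X has camera coordinates R X + t. Camera axes: x right, y down, z forward; pixel columns grow to the right and rows downward; lengths in mm; the calibration is good to about 2 mm. A picture is of the moment at which its call begins. camera_info takes no time and is no camera call.
- env.hand_in(): hands the job in; it is judged then, once.
The state is a dict: "time_s": time; "joint_pos": joint angles; "qd": joint speeds; "tau": joint torques, N m; "tcp_pos": TCP position; "ee_rot": TCP orientation; "wrist_force": force on the tool from outside, world axes, zero at the start; "ft_torque": the same for the moment, N m; "gripper_width": finger opening in mm; "grasp_force": force on a finger pad.
Only numpy, scipy, OpenCV 4.12 (cv2) and the standard library are available. Lean on these libraries where they do the work, as an engineer would, in place of code of your own. Each camera call takes 0.05 s, during which the arm holds its last target. There are 200 camera calls.

## Working session

There is one attempt and no reset: what is moved stays moved. The work goes in short steps, Python scripts to look and compute and a shell command to move; the robot and the scene stay as the last step left them, time stands still between calls to the robot, and variables do not carry over. Pictures are saved under pics/ and viewed, at most 14 in all, crops included, and the job is handed in when it is done.

```bash
mkdir -p pics
python3 - <<'E'
from workcell import env, imaging
import cv2,numpy as np
for n in("scene","top"):
    im=imaging.snapshot(n); cv2.imwrite(f"pics/{n}0.png",im)
    c=imaging.camera_info(n); print(n,np.round(c["mtx"],1).tolist(),c["D"],np.round(c["R"],3).tolist(),np.round(c["t"],1))
s=env.sense();print(s["time_s"],s["tcp_pos"],np.round(s["ee_rot"],3).tolist(),s["gripper_width"])
E
```

```text
scene [[415.8, 0.0, 273.8], [0.0, 415.8, 210.2], [0.0, 0.0, 1.0]] [-0.05866309  0.          0.          0.          0.        ] [[-0.539, 0.842, 0.009], [0.526, 0.345, -0.778], [-0.658, -0.415, -0.629]] [ 355.6 -156.5 1338.5]
top [[503.0, 0.0, 279.6], [0.0, 503.0, 210.2], [0.0, 0.0, 1.0]] [0.05565851 0.         0.         0.         0.        ] [[-0.012, -1.0, 0.019], [-0.987, 0.009, -0.162], [0.162, -0.02, -0.987]] [ -84.8  551.2 1133.6]
0.1 [ 238.95439102 -604.04137213  230.50443933] [[0.93, 0.368, -0.001], [0.368, -0.93, 0.001], [-0.0, -0.001, -1.0]] 85.47515799896793
```

View pics/scene0.png

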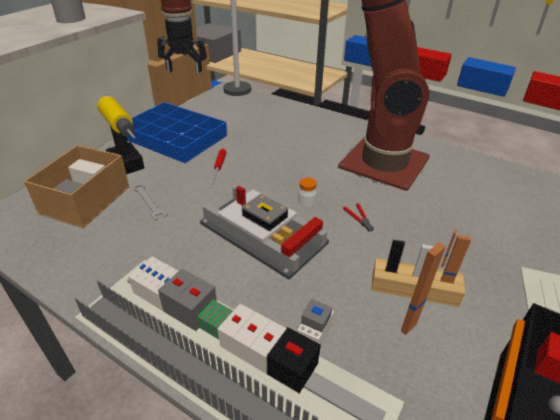

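View pics/top0.png

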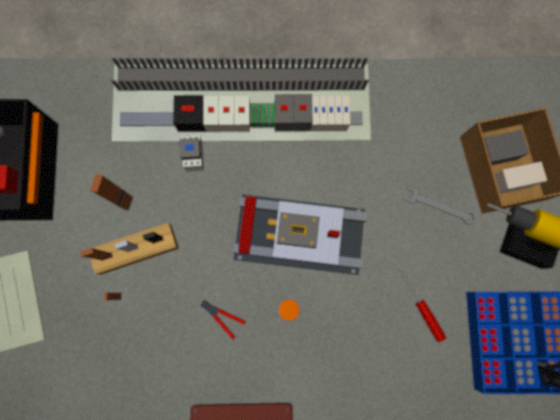

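Run:
```python
import cv2,numpy as np
a=cv2.imread("pics/scene0.png");b=cv2.imread("pics/top0.png")
A=cv2.resize(a[170:350,190:490],None,fx=2.66,fy=2.66,interpolation=cv2.INTER_CUBIC);cv2.imwrite("pics/a.png",A)
B=cv2.resize(b[160:310,75:375],None,fx=2.66,fy=2.66,interpolation=cv2.INTER_CUBIC);cv2.imwrite("pics/b.png",B)
```

```text
(no output)
```

View pics/a.png

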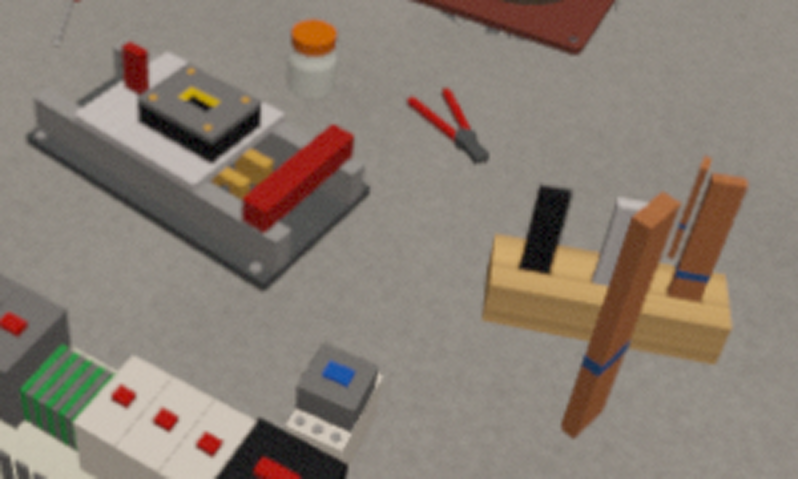

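View pics/b.png

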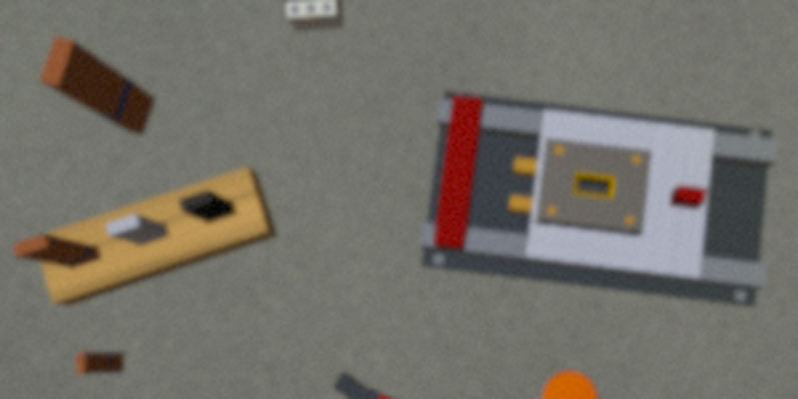

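The scene view shows the carriage far from the red stop. In crop a the window is at about (200,98) and the tab top at (135,50). The banded bar is in the rack's end slot at (710,230). A taller look-alike stands in front of the rack and a slim one behind it. The top view agrees: window at about (298,229), tab at (334,233), bar top at (86,252).

```bash
cat > h.py <<'E'
import cv2,numpy as np
from workcell import env, imaging
C={n:imaging.camera_info(n) for n in("scene","top")}
def und(n,p):
    c=C[n];return cv2.undistortPoints(np.array(p,float).reshape(-1,1,2),np.array(c["mtx"]),np.array(c["D"])).reshape(-1,2)
def plane(n,p,z):
    c=C[n];R=np.array(c["R"]);t=np.array(c["t"]);o=-R.T@t
    d=np.c_[und(n,p),np.ones(len(np.reshape(p,(-1,2))))]@R
    return o+d*((z-o[2])/d[:,2])[:,None]
def tri(ps,pt):
    P=[np.c_[np.array(C[n]["R"]),np.array(C[n]["t"])] for n in("scene","top")]
    X=cv2.triangulatePoints(P[0],P[1],und("scene",ps).T,und("top",pt).T);X=(X[:3]/X[3]).T
    return X
def proj(n,X):
    c=C[n];return cv2.projectPoints(np.array(X,float).reshape(-1,1,3),cv2.Rodrigues(np.array(c["R"]))[0],np.array(c["t"],float),np.array(c["mtx"]),np.array(c["D"]))[0].reshape(-1,2)
def blobs(im,lo,hi,roi,amin=8):
    x0,y0,x1,y1=roi;s=4
    g=cv2.resize(im[y0:y1,x0:x1],None,fx=s,fy=s,interpolation=cv2.INTER_CUBIC)
    m=cv2.inRange(cv2.cvtColor(g,cv2.COLOR_BGR2HSV),lo,hi);out=[]
    for c in cv2.findContours(m,cv2.RETR_EXTERNAL,cv2.CHAIN_APPROX_NONE)[0]:
        a=cv2.contourArea(c)/s/s
        if a<amin: continue
        M=cv2.moments(c);f=lambda q:(np.array(q)+.5)/s-.5+[x0,y0]
        b=f(cv2.boxPoints(cv2.minAreaRect(c)));out.append((a,f([M["m10"]/M["m00"],M["m01"]/M["m00"]]),b))
    return sorted(out,key=lambda r:-r[0])
E
python3 - <<'E'
from h import *
np.set_printoptions(precision=1,suppress=True)
a=cv2.imread("pics/scene0.png");b=cv2.imread("pics/top0.png")
def show(l,r):
    for q in r[:4]: print(l,round(q[0]),q[1],q[2].tolist() and np.round(q[2],1).tolist())
Y=((20,120,60),(35,255,255));Rd=((0,180,70),(8,255,255))
show("Yw scene",blobs(a,*Y,(235,190,295,225)))
show("Yw top",blobs(b,*Y,(285,220,315,240)))
# red (wraps at 0) 
show("red scene",blobs(a,(0,200,60),(4,255,255),(225,175,340,260)))
show("red top",blobs(b,(0,200,60),(4,255,255),(230,190,350,270)))
show("Cu scene",blobs(a,(5,110,60),(14,255,255),(430,220,480,290)))
show("Cu top bright",blobs(b,(5,110,125),(14,255,255),(75,170,150,305),4))
show("blue scene",blobs(a,(105,90,40),(125,255,255),(395,220,480,330),3))
x=b[240:262,78:118]; 
print(cv2.cvtColor(x,cv2.COLOR_BGR2HSV)[4:18:2,::3].tolist())
E
```

```text
Yw scene 56 [264.5 206.1] [[256.6, 206.7], [258.1, 201.1], [272.8, 205.2], [271.2, 210.7]]
Yw top 133 [298.1 229.1] [[289.6, 232.7], [290.7, 223.6], [306.5, 225.4], [305.4, 234.6]]
red scene 585 [301.3 236.4] [[277.8, 246.3], [316.7, 215.2], [325.7, 226.4], [286.8, 257.5]]
red scene 92 [240.5 194.6] [[236.6, 186.7], [243.8, 186.4], [244.5, 202.7], [237.3, 203.0]]
red top 499 [246.9 224.5] [[238.1, 251.6], [245.5, 196.1], [255.7, 197.4], [248.4, 253.0]]
red top 26 [333.7 233.3] [[328.6, 234.5], [329.3, 230.6], [338.2, 232.2], [337.5, 236.1]]
Cu scene 484 [457.6 253.7] [[444.2, 270.3], [458.4, 232.8], [471.0, 237.5], [456.9, 275.0]]
Cu scene 334 [435.1 259.1] [[417.2, 283.6], [433.0, 239.9], [445.8, 244.5], [430.0, 288.3]]
Cu scene 82 [447.5 278.4] [[440.1, 280.5], [442.5, 272.5], [455.0, 276.4], [452.5, 284.4]]
Cu scene 51 [451.4 240.6] [[445.5, 253.1], [454.4, 228.4], [457.0, 229.4], [448.1, 254.0]]
Cu top bright 105 [ 95.7 182.5] [[89.7, 189.9], [95.5, 173.1], [101.8, 175.3], [96.0, 192.0]]
Cu top bright 45 [ 85.8 251.7] [[79.4, 251.6], [90.7, 247.6], [92.2, 251.7], [80.9, 255.8]]
C
[... 1106 characters left out ...]
73], [18, 140, 175], [18, 134, 175], [18, 131, 166]], [[19, 31, 117], [11, 135, 145], [11, 166, 144], [11, 162, 148], [11, 167, 133], [14, 194, 79], [11, 180, 58], [3, 160, 62], [12, 159, 64], [14, 161, 81], [17, 132, 106], [18, 145, 139], [19, 139, 172], [19, 140, 177]], [[30, 22, 115], [10, 140, 142], [11, 167, 133], [11, 172, 111], [10, 172, 80], [13, 188, 65], [9, 182, 63], [13, 190, 63], [12, 160, 62], [15, 199, 59], [176, 99, 44], [16, 151, 101], [19, 138, 179], [19, 143, 184]], [[30, 16, 111], [13, 85, 114], [11, 105, 92], [11, 137, 69], [12, 170, 66], [10, 176, 61], [9, 182, 63], [10, 180, 61], [11, 170, 63], [10, 137, 52], [8, 94, 49], [15, 158, 92], [19, 139, 184], [19, 140, 186]]]
```

Run:
```python
import cv2,numpy as np
a=cv2.imread("pics/scene0.png");b=cv2.imread("pics/top0.png")
A=cv2.resize(a[225:315,390:480],(540,540),interpolation=cv2.INTER_CUBIC)
B=cv2.resize(b[220:280,80:180],(1000,600),interpolation=cv2.INTER_CUBIC)[:, :600]
cv2.imwrite("pics/c.png",np.hstack([A[:540,300:],B[:540,:540]]))
```

```text
(no output)
```

View pics/c.png

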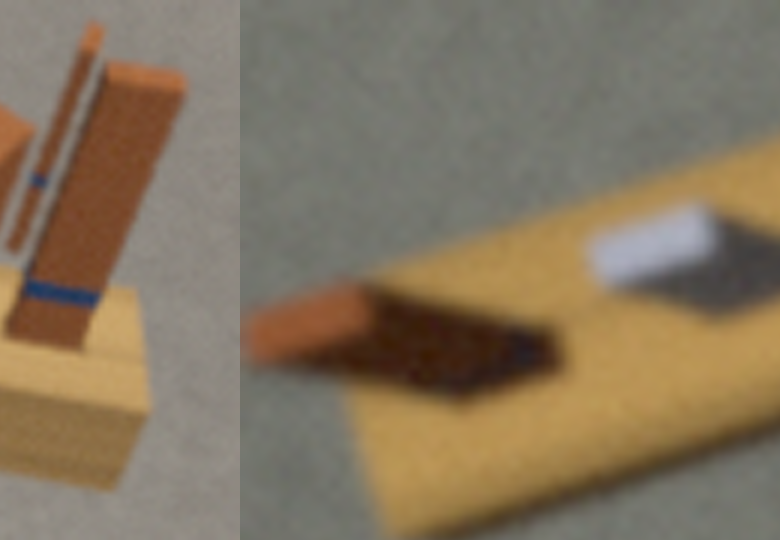

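Picture c shows the bar's top face centred near (464,238) in the scene view and (86,252) in the top view. The blue band is near (450,274) in the scene view.

Run:
```python
from h import *
np.set_printoptions(precision=1,suppress=True)
a=cv2.imread("pics/scene0.png");b=cv2.imread("pics/top0.png")
print("bartop",tri([[463.9,237.6]],[[85.8,251.7]]), plane("top",[[85.8,251.7]],170),plane("scene",[[463.9,237.6]],170))
print("window",tri([[264.6,206]],[[298.1,229.1]]),plane("top",[[298.1,229.1]],90),plane("scene",[[264.6,206]],90))
t=plane("top",[[289.6, 232.7], [290.7, 223.6], [306.5, 225.4], [305.4, 234.6]],90);e=t[0]-t[3];print("win yaw",np.degrees(np.arctan2(e[1],e[0])),np.linalg.norm(e),np.linalg.norm(t[1]-t[0]))
# stop top face
s=plane("top",[[238.1, 251.6], [245.5, 196.1], [255.7, 197.4], [248.4, 253.0]],78);e=s[1]-s[0];print("stop",s.mean(0),"x axis deg",np.degrees(np.arctan2(e[1],e[0])),np.linalg.norm(e),np.linalg.norm(s[2]-s[1]))
print("tab",plane("top",[[333.5,233]],110))
g=blobs(b,(0,200,60),(4,255,255),(322,222,345,245));print(g[0][2])
k=[[79.4, 251.6], [90.7, 247.6], [92.2, 251.7], [80.9, 255.8]];k=plane("top",k,170);e=k[0]-k[1];print("bar y deg",np.degrees(np.arctan2(e[1],e[0])),np.linalg.norm(e),np.linalg.norm(k[2]-k[1]))
# tops of alu, black
al=blobs(b,(100,10,130),(140,80,255),(110,235,140,255));bk=blobs(b,(0,0,0),(180,255,42),(140,230,170,245))
for n,g in(("alu",al),("blk",bk)):
  for q in g[:2]: 
    k=plane("top",q[2],130);print(n,q[0],plane("top",[q[1]],130),np.round(q[2],1).tolist())
wd=blobs(b,(15,90,120),(23,255,255),(75,215,190,280),50)[0];k=plane("top",wd[2],45);print("rack",k,k.mean(0))
for i in range(4):
  e=k[(i+1)%4]-k[i];print(np.linalg.norm(e),np.degrees(np.arctan2(e[1],e[0])))
# lookalikes
print("tall",[plane("top",[[95.7,182.5]],z)[0] for z in(180,220,260)],tri([[190+655/2.66,170+208/2.66]],[[95.7,182.5]]))
print("thin",tri([[455.7,229.5]],[[104.7,296.1]]))
print("cont",plane("top",[[190,150]],80))
s=env.sense();print(s["tcp_pos"],np.degrees(np.arctan2(s["ee_rot"][1][0],s["ee_rot"][0][0])))
```

```text
bartop [[447.9 308.  168.5]] [[447.8 307.3 170. ]] [[449.7 308.1 170. ]]
window [[ 499.2 -130.4   91.6]] [[ 499.6 -130.8   90. ]] [[ 497.4 -131.3   90. ]]
win yaw 82.5421851604129 35.63084382026246 20.72543569541726
stop [513.3 -15.7  78. ] x axis deg -7.511177343897737 127.7833326632538 23.507760907254404
tab [[ 487.7 -207.4  110. ]]
[[328.6 234.5]
 [329.3 230.6]
 [338.2 232.2]
 [337.5 236.1]]
bar y deg 109.56180154705811 23.405212962585107 9.066914241473748
alu 38.78125 [[465.7 248.6 130. ]] [[115.4, 244.3], [126.1, 240.7], [127.4, 244.5], [116.7, 248.1]]
blk 63.875 [[479.  180.6 130. ]] [[145.6, 236.7], [159.3, 232.3], [161.3, 238.8], [147.7, 243.2]]
rack [[464.4 351.9  45. ]
 [526.4 168.9  45. ]
 [468.3 148.2  45. ]
 [407.7 330.2  45. ]] [466.7 249.8  45. ]
193.25881554410296 -71.28218808261236
61.71668268334419 -160.40115556031486
191.8426237581063 108.40088777658393
60.69445474479527 20.95387574482106
tall [array([589.5, 290.9, 180. ]), array([580.5, 277. , 220. ]), array([571.6, 263.1, 260. ])] [[578.7 274.  228.4]]
thin [[357.9 285.  111.7]]
cont [[687.2 115.1  80. ]]
[ 239.  -604.   230.5] 21.584488324122024
```

```bash
cat >> h.py <<'E'
def to(x,y,z,hy):
    "shift in tool axes and turn to put TCP at x,y,z with tool y heading hy deg"
    s=env.sense();R=np.array(s["ee_rot"]);d=R.T@(np.array([x,y,z])-s["tcp_pos"])
    cur=np.degrees(np.arctan2(R[1,1],R[0,1]));t=-np.radians((hy-cur+90)%180-90)
    print("d",np.round(d,1),"turn",round(t,3),"F",np.round(s["wrist_force"],1),"w",round(s["gripper_width"],1),"t",s["time_s"],"q",np.round(s["joint_pos"],2),"tilt",np.round(R[:,2],4))
E
python3 -c "
from h import *
to(483,-249,200,-7.5)"
```

```text
d [ 357.5 -240.3   30.8] turn -1.063 F [-0.4 -0.3  0.3] w 85.5 t 0.1 q [ 1.09  0.33  0.04  1.47 -0.01  1.34 -0.06] tilt [-6.0e-04  1.3e-03 -1.0e+00]
```

```bash
python3 -m crank '[[0, [50, -33, 5], -0.15], [0, [100, -66, 10], -0.3], [0, [150, -100, 15], -0.45], [0, [200, -133, 20], -0.6], [0, [250, -167, 25], -0.76], [0, [300, -200, 30], -0.92], [0, [357, -240, 31], -1.063], [0, [357, -240, 31], -1.063]]' 30; python3 -c "
from h import *
to(483,-249,85,-7.5)"
```

```text
time_s: 1.1
tcp_pos: [485.2, -244.7, 200.1]
ee_rot: [[0.122, 0.993, 0.0], [0.993, -0.122, 0.002], [0.002, 0.0, -1.0]]
wrist_force: [-1.0, 0.2, -0.2]
gripper_width: -0.1
grasp_force: 0.0
d [ -4.8  -1.7 115.1] turn 0.009 F [-1.   0.2 -0.2] w -0.1 t 1.1 q [ 0.71  0.16 -0.35  1.75  0.06  1.24  0.22] tilt [ 5.0e-04  1.8e-03 -1.0e+00]
```

```bash
python3 -m crank '[[0, [-5, -1.5, 40], 0], [0, [-5, -1.5, 80], 0], [0, [-5, -1.5, 115], 0], [0, [-5, -1.5, 115], 0], [0, [5, -1.5, 115], 0], [0, [15, -1.5, 115], 0], [0, [23, -1.5, 115], 0], [0, [31, -1.5, 115], 0]]'; python3 -c "
from h import *
to(483,-249,85,-7.5)
cv2.imwrite('pics/t1.png',imaging.snapshot('top')); cv2.imwrite('pics/s1.png',imaging.snapshot('scene'))
b=cv2.imread('pics/t1.png');a=cv2.imread('pics/s1.png')
w=blobs(b,(20,120,60),(35,255,255),(285-40,215,315,245));print([(q[0],plane('top',[q[1]],90)) for q in w[:2]])
A=cv2.resize(a[160:290,180:360],None,fx=3,fy=3);B=cv2.resize(b[180:280,220:380],None,fx=3.3,fy=3.9)[:390]
cv2.imwrite('pics/d.png',np.hstack([A,B])[:, :800])"
```

```text
time_s: 2.1
tcp_pos: [486.1, -219.2, 86.4]
ee_rot: [[0.131, 0.991, 0.002], [0.991, -0.131, -0.002], [-0.001, 0.002, -1.0]]
wrist_force: [1.0, -4.3, 1.7]
gripper_width: -0.1
grasp_force: 1.8
d [-29.9   0.8   1.5] turn -0.0 F [ 1.  -4.3  1.7] w -0.1 t 2.1 q [ 0.66  0.25 -0.36  1.9   0.1   1.01  0.12] tilt [ 0.002  -0.0016 -1.    ]
[(132.59375, array([[ 501.37276212, -117.83450704,   90.        ]]))]
```

View pics/d.png

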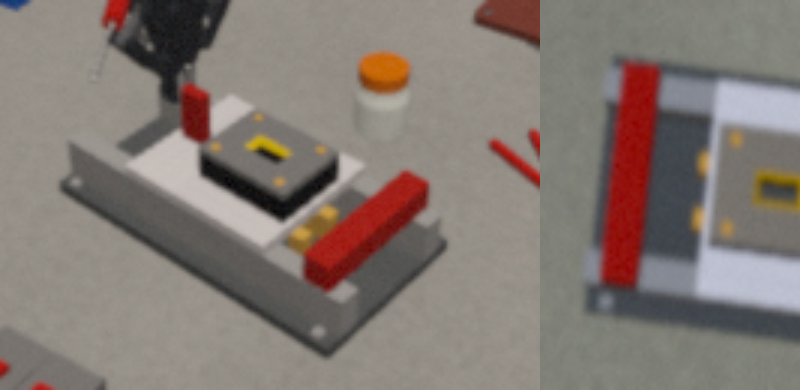

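The fingers sit behind the tab at (195,110) in the crop and the carriage has moved 13 mm. The plate still has a gap to the stop, so I keep pushing.

```bash
python3 -m crank '[[0, [6, 0, 0], 0], [0, [12, 0, 0], 0], [0, [17, 0, 0], 0], [0, [22, 0, 0], 0], [0, [24, 0, 0], 0], [0, [26, 0, 0], 0], [0, [26, 0, 0], 0]]'; python3 -m crank '[[0, [2, 0, 0], 0], [0, [3, 0, 0], 0], [0, [4, 0, 0], 0], [0, [4, 0, 0], 0]]'
```

```text
time_s: 3.08
tcp_pos: [488.7, -192.8, 85.2]
ee_rot: [[0.13, 0.991, -0.0], [0.991, -0.13, 0.0], [0.0, -0.0, -1.0]]
wrist_force: [-0.1, -1.8, 0.8]
gripper_width: 0.0
grasp_force: 0.7
time_s: 3.58
tcp_pos: [489.2, -189.0, 85.2]
ee_rot: [[0.131, 0.991, -0.0], [0.991, -0.131, 0.0], [0.0, -0.0, -1.0]]
wrist_force: [0.4, -2.2, -0.3]
gripper_width: -0.0
grasp_force: 1.1
```

```bash
python3 -m crank '[[0, [3, 0, 0], 0], [0, [6, 0, 0], 0], [0, [9, 0, 0], 0], [0, [12, 0, 0], 0], [0, [12, 0, 0], 0]]'|sed -n '2p;4,8p'; python3 -c "
from h import *
b=imaging.snapshot('top');a=imaging.snapshot('scene')
w=blobs(b,(20,120,60),(35,255,255),(275,215,305,245));print([(q[0],plane('top',[q[1]],90)) for q in w[:2]])
A=cv2.resize(a[160:290,180:360],None,fx=3,fy=3);B=cv2.resize(b[180:280,230:330],(390,390))
cv2.imwrite('pics/e.png',np.hstack([A,B])[:, :800])"
```

```text
tcp_pos: [490.3, -180.3, 85.3]
wrist_force: [-0.2, -14.4, -3.2]
gripper_width: -0.1
grasp_force: 6.8
[(47.15625, array([[506.24642672, -88.5234549 ,  90.        ]]))]
```

View pics/e.png

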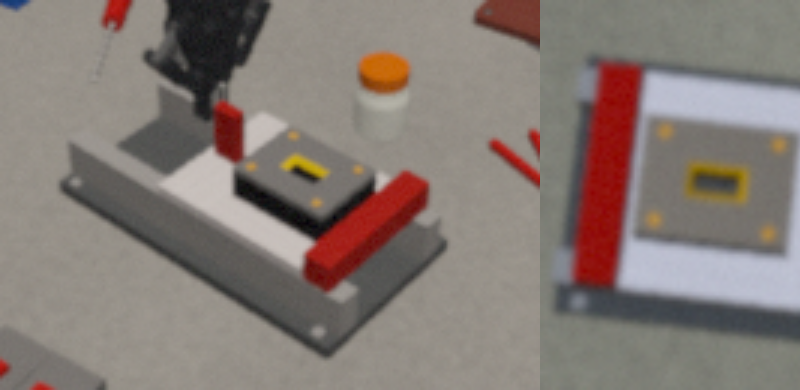

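The carriage plate now meets the red stop (crop about (300,245)) and the force has risen. I push once more to confirm the hard block, then measure the window.

```bash
python3 -m crank '[[0, [2, 0, 0], 0], [0, [4, 0, 0], 0], [0, [4, 0, 0], 0]]'|sed -n '2p;4,8p'; python3 -m crank '[[0, [-10, 0, 0], 0], [0, [-20, 0, 0], 0], [0, [-20, 0, -60], 0], [0, [-20, 0, -110], 0], [0, [-20, 0, -110], 0]]'|sed -n '1,4p'; python3 -c "
from h import *
np.set_printoptions(precision=1,suppress=True)
b=imaging.snapshot('top');a=imaging.snapshot('scene')
cv2.imwrite('pics/t2.png',b);cv2.imwrite('pics/s2.png',a)
w=blobs(b,(20,120,60),(35,255,255),(265,210,305,245));v=blobs(a,(20,120,60),(35,255,255),(255,190,310,235))
for q in w[:2]+v[:2]: print(q[0],q[1],q[2].mean(0))
k=plane('top',w[0][2],90);print(k,k.mean(0))
print(tri([v[0][2].mean(0)],[w[0][2].mean(0)]))
to(447.7,307,260,18.7)
"
```

```text
tcp_pos: [490.3, -180.2, 85.4]
wrist_force: [-0.2, -26.7, -5.7]
gripper_width: -0.1
grasp_force: 13.0
time_s: 5.3
tcp_pos: [491.1, -193.1, 199.5]
ee_rot: [[0.13, 0.992, 0.007], [0.992, -0.13, -0.002], [-0.001, 0.007, -1.0]]
wrist_force: [0.2, -0.0, -0.4]
132.21875 [275.  226.3] [274.9 226.3]
59.0 [281.1 215. ] [281.4 214.8]
[[498.7 -60.   90. ]
 [518.9 -62.7  90. ]
 [514.1 -97.9  90. ]
 [493.9 -95.1  90. ]] [506.4 -78.9  90. ]
[[505.9 -78.5  92. ]]
d [ 490.1 -105.7  -64.5] turn -0.457 F [-0.7  0.8 -0.8] w 0.2 t 5.4 q [ 0.7  0.1 -0.4  1.8  0.1  1.2  0.1] tilt [ 0.  0. -1.]
```

```bash
python3 -m crank '[[60, [40, -10, -40], 0], [60, [100, -22, -65], -0.1], [60, [160, -35, -65], -0.2], [60, [220, -48, -65], -0.3], [60, [280, -60, -65], -0.4], [60, [340, -74, -65], -0.457], [60, [400, -87, -65], -0.457], [60, [460, -100, -65], -0.457]]' >/dev/null; python3 -m crank '[[60, [30, -5, 0], 0], [60, [30, -5, 0], 0], [60, [30, -5, 0], 0]]'|sed -n '1,2p';  python3 -c "
from h import *
to(447.7,307,134,18.7)"
```

```text
time_s: 6.78
tcp_pos: [435.3, 301.8, 259.2]
d [  1.   13.6 125.2] turn -0.001 F [-0.1 -1.   0.1] w 60.1 t 6.775 q [ 0.1   0.16 -0.87  1.68  0.12  1.37 -0.46] tilt [-0.0017 -0.001  -1.    ]
```

```bash
python3 -m crank '[[50, [1, 13.6, 0], 0], [50, [1, 13.6, 30], 0], [50, [1, 13.6, 60], 0], [50, [1, 13.6, 90], 0], [50, [1, 13.6, 115], 0], [50, [1, 13.6, 125], 0], [50, [1, 13.6, 125], 0]]'|sed -n '2p;4,6p'; python3 -c "
from h import *
to(447.7,307,134,18.7)
b=imaging.snapshot('top');a=imaging.snapshot('scene')
A=cv2.resize(a[190:320,400:500],(400,520));B=cv2.resize(b[210:310,60:160],(400,400));B=np.vstack([B,B[:120]*0])
cv2.imwrite('pics/f.png',np.hstack([A,B]))"
```

```text
tcp_pos: [448.4, 307.7, 135.1]
wrist_force: [0.2, -0.5, -0.2]
gripper_width: 50.2
grasp_force: 0.0
d [-0.4 -0.9  1.1] turn -0.001 F [ 0.2 -0.5 -0.2] w 50.2 t 7.65 q [ 0.04  0.3  -0.84  1.81  0.24  1.14 -0.55] tilt [-8.e-04 -1.e-04 -1.e+00]
```

View pics/f.png

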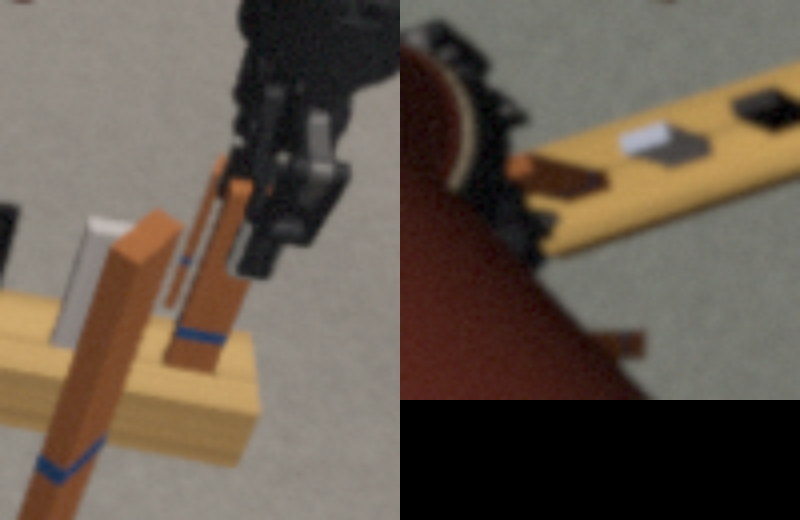

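```bash
python3 -c "
from h import *
s=env.sense();R=np.array(s['ee_rot']);p=np.array(s['tcp_pos'])
def c(X): return np.round((proj('scene',X)-[400,190])*4)
print('tips',c([p+R@[x,y,-2] for x in(-11,0,11) for y in(25,38)]).tolist())
y=np.array([-.32,.947,0]);B=np.array([447.8,307.3,0])
print('bar at 135',c([B+y*k+[0,0,135] for k in(-12.5,0,12.5)]).tolist())
print('top',c([B+y*k+[0,0,170] for k in(-12.5,0,12.5)]).tolist())
print('band',c([B+y*k+[0,0,70] for k in(-12.5,0,12.5)]).tolist())
"
```

```text
tips [[220.0, 266.0], [222.0, 285.0], [243.0, 270.0], [245.0, 289.0], [266.0, 274.0], [268.0, 293.0]]
bar at 135 [[209.0, 234.0], [234.0, 239.0], [260.0, 243.0]]
top [[229.0, 183.0], [255.0, 188.0], [281.0, 192.0]]
band [[175.0, 322.0], [199.0, 326.0], [223.0, 331.0]]
```

The finger straddles the bar near its top (tip at about (250,272) in the crop), within 1–2 mm of the projected position. I close the gripper and lift.

```bash
python3 -m crank '[[0, [0, 0, 0], 0], [0, [0, 0, 0], 0], [0, [0, 0, 0], 0], [0, [0, 0, 0], 0], [0, [0, 0, 0], 0], [0, [0, 0, 0], 0]]' 70|sed -n '2p;4,6p';python3 -m crank '[[0, [0, 0, -8], 0], [0, [0, 0, -20], 0], [0, [0, 0, -45], 0], [0, [0, 0, -75], 0], [0, [0, 0, -115], 0], [0, [0, 0, -150], 0], [0, [0, 0, -150], 0]]'|sed -n '1,2p;4,6p'; python3 -c "
from h import *
to(506.2,-78.7,290,-7.5)
b=imaging.snapshot('top');a=imaging.snapshot('scene')
A=cv2.resize(a[150:320,400:500],(330,560));B=cv2.resize(b[180:320,40:160],(470,560))
cv2.imwrite('pics/g.png',np.hstack([A,B]))"
```

```text
tcp_pos: [448.3, 308.4, 136.0]
wrist_force: [-0.3, -0.1, 5.4]
gripper_width: 9.1
grasp_force: 68.8
time_s: 9.38
tcp_pos: [448.5, 309.1, 288.3]
wrist_force: [0.4, -0.1, -4.2]
gripper_width: 9.0
grasp_force: 68.8
d [-385.9  -69.6   -2.3] turn 0.457 F [ 0.4 -0.1 -4.2] w 9.0 t 9.375 q [ 0.09  0.17 -0.87  1.6   0.14  1.42 -0.46] tilt [ 0.0038  0.0021 -1.    ]
```

View pics/g.png

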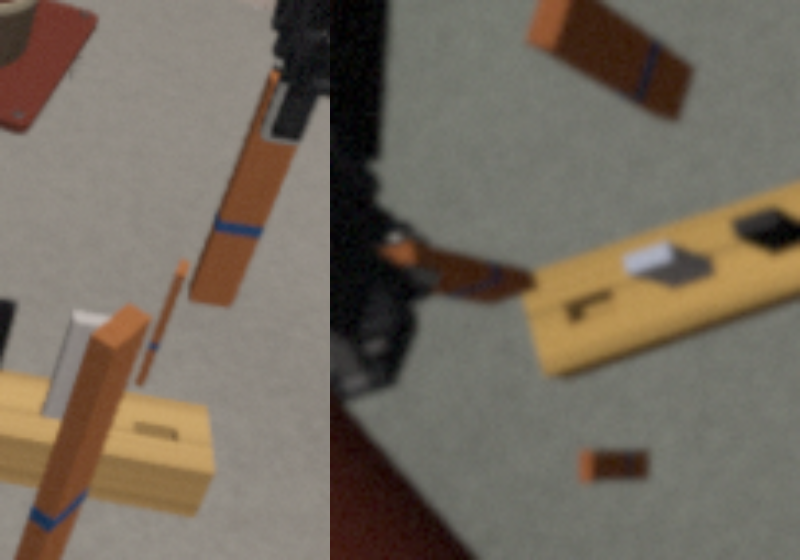

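The bar is out of the rack and hanging upright, with its band at about (238,228) in the crop. The other two bars haven't moved. I carry it above the window.

```bash
python3 -m crank '[[0, [-50, -9, 0], 0.06], [0, [-105, -19, 0], 0.13], [0, [-160, -29, 0], 0.2], [0, [-215, -39, 0], 0.27], [0, [-270, -49, 0], 0.34], [0, [-325, -59, 0], 0.4], [0, [-370, -67, -2], 0.45], [0, [-386, -69.6, -2], 0.457]]'|sed -n '2p'; python3 -m crank '[[0, [0, 0, 0], 0], [0, [0, 0, 0], 0], [0, [0, 0, 0], 0], [0, [0, 0, 0], 0]]'|sed -n '1,2p;4,6p'; python3 -c "
from h import *
np.set_printoptions(precision=1,suppress=True)
to(506.2,-78.7,290,-7.5)
b=imaging.snapshot('top');a=imaging.snapshot('scene')
cv2.imwrite('pics/t3.png',b);cv2.imwrite('pics/s3.png',a)
A=cv2.resize(a[110:250,220:320],(400,560));B=cv2.resize(b[170:290,220:320],(400,480));B=np.vstack([B,B[:80]*0])
cv2.imwrite('pics/h.png',np.hstack([A,B]))
s=env.sense();R=np.array(s['ee_rot']);p=np.array(s['tcp_pos'])
foot=p+R@[0,0,126-2.]
for l,P in(('foot',[p+R@[0,k,126.] for k in(-5,5)]+[p+R@[k,5,126.] for k in(-12.5,12.5)]),('band',[p+R@[k,5,66.] for k in(-12.5,0,12.5)])):
  print(l,np.array(P).round(1).tolist(),'scenecrop',((proj('scene',P)-[220,110])*4).round().tolist(),'top',((proj('top',P)-[220,170])*4).round().tolist())
"
```

```text
tcp_pos: [504.7, -83.3, 285.4]
time_s: 10.98
tcp_pos: [505.6, -78.9, 287.4]
wrist_force: [0.8, 0.3, -4.0]
gripper_width: 9.1
grasp_force: 68.9
d [ 0.3  0.6 -2.6] turn 0.001 F [ 0.8  0.3 -4. ] w 9.1 t 10.975 q [ 0.6  0.1 -0.5  1.7  0.   1.4 -0.1] tilt [ 0. -0. -1.]
foot [[500.7, -78.7, 161.4], [510.6, -80.0, 161.4], [509.0, -92.4, 161.4], [512.2, -67.6, 161.4]] scenecrop [[252.0, 320.0], [241.0, 328.0], [224.0, 319.0], [258.0, 336.0]] top [[221.0, 218.0], [223.0, 200.0], [247.0, 202.0], [200.0, 197.0]]
band [[509.0, -92.4, 221.4], [510.6, -80.0, 221.4], [512.2, -67.6, 221.4]] scenecrop [[225.0, 230.0], [243.0, 238.0], [261.0, 246.0]] top [[250.0, 185.0], [225.0, 182.0], [200.0, 179.0]]
```

View pics/h.png

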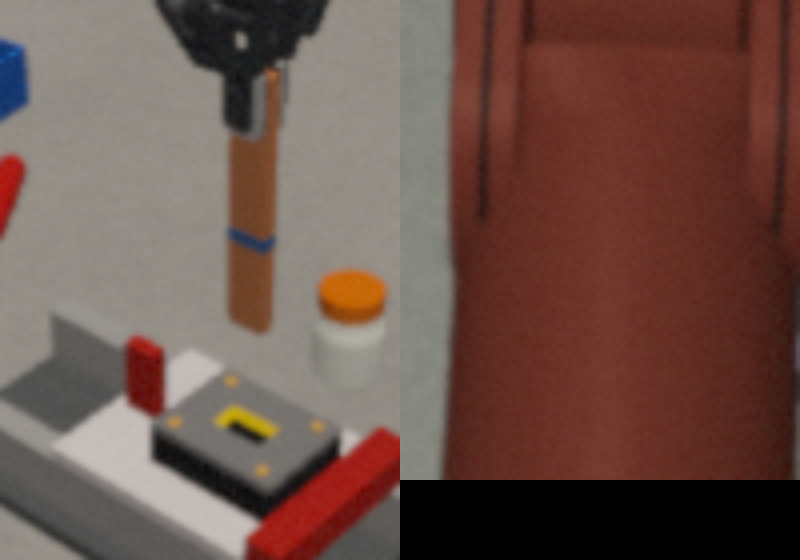

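Run:
```python
from h import *
np.set_printoptions(precision=1,suppress=True)
a=cv2.imread('pics/s3.png')
s=env.sense();R=np.array(s['ee_rot']);p=np.array(s['tcp_pos'])
c=C['scene'];Rc=np.array(c['R']);o=-Rc.T@np.array(c['t'])
def onface(px,off):  # ray to plane tool y = off ; tool-frame coords
    d=np.r_[und('scene',[px])[0],1]@Rc; n=R[:,1]
    X=o+d*((n@(p+n*off-o))/(n@d)); return R.T@(X-p)
q=blobs(a,(100,70,30),(130,255,255),(270,155,300,185),2)
g=cv2.resize(a[150:200,265:300],None,fx=8,fy=8,interpolation=cv2.INTER_CUBIC)
hsv=cv2.cvtColor(g,cv2.COLOR_BGR2HSV)
# copper front face edges at several rows: brightness profile
for row in (154,158,162,176,180,184):
    l=a[row-1:row+2,272:294].mean(0);hs=cv2.cvtColor(l[None].astype(np.uint8),cv2.COLOR_BGR2HSV)[0]
    print(row,hs[:,1].tolist(),l[:,2].astype(int).tolist())
for r in q: print(r[0],r[1],r[2].tolist())
print("centre face",[onface(px,5) for px in ([277,169],[287.5,172.5])])
# window in scene, on z=90
v=blobs(a,(20,120,60),(35,255,255),(265,200,300,235));print(v[0][2].tolist(),plane('scene',[v[0][2].mean(0)],90))
k=plane('scene',v[0][2],90);print(k)
print('tip',((proj('scene',[p+R@[k,y,-1] for k in(-11,11) for y in(5,16)])-[220,110])*4).round().tolist())
print('bottle/tab check: tab top px pred',((proj('scene',[[495.8,-158,110]])-[220,110])*4).round())
```

```text
154 [24, 24, 22, 26, 37, 89, 148, 161, 160, 165, 165, 172, 162, 161, 161, 159, 134, 46, 24, 23, 24, 24] [149, 150, 150, 148, 143, 123, 114, 111, 113, 111, 110, 110, 113, 114, 119, 122, 126, 138, 146, 145, 146, 146]
158 [24, 22, 26, 25, 38, 88, 147, 160, 165, 164, 161, 162, 157, 173, 159, 158, 124, 46, 26, 24, 24, 23] [148, 149, 149, 145, 141, 124, 111, 110, 111, 109, 109, 112, 112, 112, 119, 123, 127, 139, 147, 147, 147, 144]
162 [23, 24, 23, 26, 40, 87, 149, 163, 166, 162, 159, 165, 165, 168, 162, 157, 113, 46, 26, 26, 26, 25] [146, 147, 146, 146, 139, 123, 111, 111, 109, 110, 111, 110, 111, 114, 118, 122, 129, 140, 146, 147, 146, 145]
176 [23, 25, 26, 22, 51, 107, 159, 173, 162, 164, 162, 162, 168, 162, 162, 146, 72, 32, 25, 23, 25, 23] [145, 144, 146, 142, 134, 119, 112, 109, 110, 109, 112, 113, 112, 115, 121, 124, 135, 143, 145, 145, 145, 146]
180 [23, 21, 24, 25, 51, 110, 163, 167, 170, 161, 165, 162, 166, 161, 162, 142, 68, 33, 23, 25, 25, 24] [145, 146, 146, 145, 134, 121, 111, 110, 111, 111, 111, 110, 114, 117, 123, 124, 132, 141, 143, 144, 145, 146]
184 [24, 24, 23, 27, 51, 
[... 152 characters left out ...]
1, 125, 136, 142, 142, 144, 144, 145]
20.15625 [282.4 169.9] [[276.20174074172974, 170.36726760864258], [276.97672510147095, 166.92288970947266], [288.03561782836914, 169.41114044189453], [287.26063346862793, 172.85551834106445]]
centre face [array([-10.3,   5. ,  69.1]), array([18.8,  5. , 65.5])]
[[273.100305557251, 215.64886283874512], [274.62028312683105, 209.9834909439087], [289.7677593231201, 214.04744911193848], [288.24778175354004, 219.71282196044922]] [[503.7 -79.4  90. ]]
[[ 517.   -94.2   90. ]
 [ 497.1 -102.7   90. ]
 [ 490.3  -64.4   90. ]
 [ 510.1  -56.7   90. ]]
tip [[229.0, 122.0], [215.0, 130.0], [262.0, 136.0], [248.0, 144.0]]
bottle/tab check: tab top px pred [[143. 342.]]
```

```bash
python3 -m crank '[[0, [-1, 0, 25], 0], [0, [-1, 0, 45], 0], [0, [-1, 0, 60], 0], [0, [-1, 0, 63], 0], [0, [-1, 0, 63], 0], [0, [-1, 0, 63], 0]]'|sed -n '1,2p;4,6p'; python3 -c "
from h import *
to(505.7,-79.7,156,-7.5)
a=imaging.snapshot('scene');b=imaging.snapshot('top')
cv2.imwrite('pics/s4.png',a)
A=cv2.resize(a[160:240,240:320],(600,600),interpolation=cv2.INTER_CUBIC);cv2.imwrite('pics/i.png',A)
"
```

```text
time_s: 11.82
tcp_pos: [505.9, -80.9, 225.1]
wrist_force: [0.3, -0.0, -4.7]
gripper_width: 9.0
grasp_force: 68.8
d [ 1.2 -0.5 69.1] turn -0.0 F [ 0.3 -0.  -4.7] w 9.0 t 11.825 q [ 0.56  0.09 -0.51  1.78  0.05  1.28 -0.1 ] tilt [ 1.2e-03 -2.0e-04 -1.0e+00]
```

View pics/i.png

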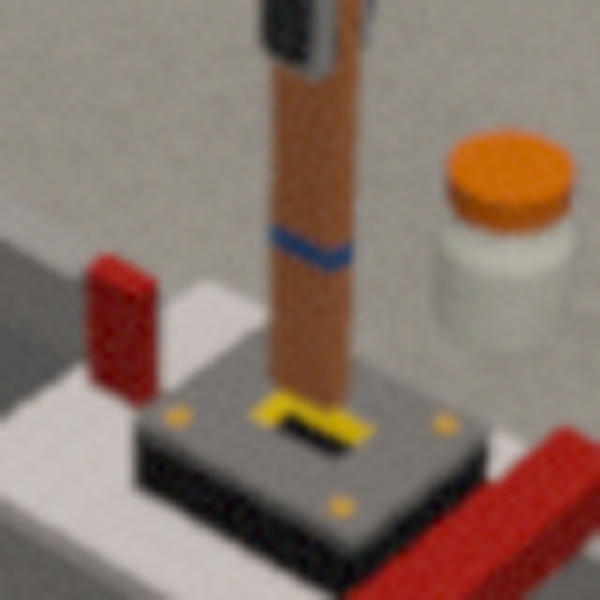

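The foot hangs about 10 mm above the yellow flare, with the foot centre at about (309,385) and the ring centre at about (312,421) in the crop. I check the scene camera's residuals on the bar against those on the window.

Run:
```python
from h import *
np.set_printoptions(precision=2,suppress=True)
a=cv2.imread('pics/s4.png');a2=cv2.imread('pics/s2.png')
s=env.sense();R=np.array(s['ee_rot']);p=np.array(s['tcp_pos'])
q=blobs(a,(100,70,30),(130,255,255),(265,180,300,205),2)[0]
print('band obs',q[0],q[1])
y=R[:,1];x=R[:,0];z=R[:,2]
# visible band: front face + right side face: polygon centroid predicted
f=proj('scene',[p+R@[k,m,66+h] for (k,m) in((-12.5,5),(12.5,5),(12.5,-5)) for h in(-4,4)])
poly=np.array([f[0],f[2],f[4],f[5],f[3],f[1]],np.float32);M=cv2.moments(poly);print('band pred',M['m10']/M['m00'],M['m01']/M['m00'],cv2.contourArea(poly))
v=blobs(a2,(20,120,60),(35,255,255),(255,190,310,235))[0]
u=np.array([.1305,.9914,0]);w=np.array([.9914,-.1305,0])
for W in([506.4,-78.9,90],[505.7,-79.7,90]): print('win obs',v[2].mean(0),'pred',proj('scene',[W]))
g=blobs(a2,(0,200,60),(4,255,255),(225,180,262,225),20)[0];T=np.array([506.2,-78.7,90])-80*u+[0,0,20]
print('tab obs box',g[2].tolist(),'pred top corners',proj('scene',[T+u*i*12+w*j*6 for i in(-1,1) for j in(-1,1)]).tolist())
J=[(proj('scene',[p+d])-proj('scene',[p]))[0] for d in(x,y,z)];print('J px/mm x,y,z',J)
```

```text
band obs 16.34375 [281.06 192.99]
band pred 280.9167339122995 192.89514060901539 32.56489519192837
win obs [281.4  214.84] pred [[280.99 215.53]]
win obs [281.4  214.84] pred [[280.86 215.25]]
tab obs box [[251.875, 194.375], [259.625, 194.375], [259.625, 212.375], [251.875, 212.375]] pred top corners [[253.7727146572651, 192.3949693250627], [250.4508655124252, 194.61942774355248], [261.11303825219727, 196.25025549841183], [257.8034858737846, 198.52902718515332]]
J px/mm x,y,z [array([0.36, 0.17]), array([-0.29,  0.19]), array([-0.01,  0.39])]
```

```bash
python3 -m crank '[[0, [1, 0, 0], 0], [0, [1, 0, 6], 0], [0, [1, 0, 10], 0], [0, [1, 0, 14], 0], [0, [1, 0, 14], 0]]'|sed -n '1,2p;4,6p';  python3 -m crank '[[0, [0, 0, 4], 0], [0, [0, 0, 8], 0], [0, [0, 0, 12], 0], [0, [0, 0, 12], 0]]'|sed -n '1,2p;4,6p'
```

```text
time_s: 12.55
tcp_pos: [505.4, -79.9, 209.9]
wrist_force: [-0.9, 0.2, -4.6]
gripper_width: 9.0
grasp_force: 68.9
time_s: 13.05
tcp_pos: [505.7, -79.8, 197.9]
wrist_force: [2.9, 0.9, -5.7]
gripper_width: 9.0
grasp_force: 68.4
```

```bash
python3 -m crank '[[0, [0, 0.5, 5], 0], [0, [0, 0.5, 11], 0], [0, [0, 0.5, 17], 0], [0, [0, 0.5, 23], 0], [0, [0, 0.5, 23], 0]]'|sed -n '1,2p;4,6p';  python3 -m crank '[[0, [0, 0, 6], 0], [0, [0, 0, 12], 0], [0, [0, 0, 17], 0], [0, [0, 0, 19], 0], [0, [0, 0, 19], 0], [0, [0, 0, 19], 0], [0, [0, 0, 19], 0]]'|sed -n '1,6p'; python3 -c "
from h import *
np.set_printoptions(precision=2,suppress=True)
to(506,-79.8,156,-7.5)
a=imaging.snapshot('scene');b=imaging.snapshot('top')
cv2.imwrite('pics/s5.png',a)
q=blobs(a,(100,70,30),(130,255,255),(265,195,300,230),2);print([(r[0],r[1]) for r in q])
g=blobs(a,(0,200,60),(4,255,255),(225,180,262,225),20)[0];print('tab',g[2].tolist())
A=cv2.resize(a[160:240,240:320],(600,600),interpolation=cv2.INTER_CUBIC);cv2.imwrite('pics/j.png',A)
"
```

```text
time_s: 13.68
tcp_pos: [505.9, -79.8, 174.5]
wrist_force: [2.9, 1.9, -6.4]
gripper_width: 8.8
grasp_force: 68.3
time_s: 14.55
tcp_pos: [506.0, -79.9, 156.1]
ee_rot: [[0.131, 0.991, -0.0], [0.991, -0.131, 0.0], [0.0, -0.0, -1.0]]
wrist_force: [3.7, 3.3, -7.8]
gripper_width: 9.0
grasp_force: 68.2
d [ 0.1 -0.   0.1] turn -0.0 F [ 3.7  3.3 -7.8] w 9.0 t 14.55 q [ 0.55  0.15 -0.52  1.87  0.08  1.14 -0.13] tilt [-0.  0. -1.]
[(10.78125, array([281.18, 217.04]))]
tab [[251.74770736694336, 194.67431163787842], [259.2710990905762, 194.4463300704956], [259.80527114868164, 212.07407760620117], [252.28187942504883, 212.30205917358398]]
```

View pics/j.png

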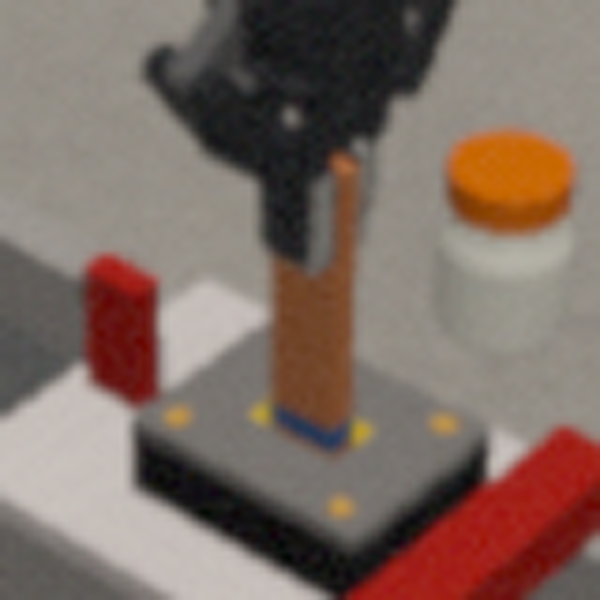

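```bash
python3 -m crank '[[0, [1, 0.7, 0.5], 0], [0, [1, 0.7, 0.5], 0], [0, [1, 0.7, 0.5], 0], [0, [1, 0.7, 0.5], 0]]'|sed -n '1,6p'; python3 -c "
from h import *
np.set_printoptions(precision=2,suppress=True)
s=env.sense();R=np.array(s['ee_rot']);p=np.array(s['tcp_pos']);print(s['ft_torque'],np.abs(s['qd']).max())
a=imaging.snapshot('scene')
q=blobs(a,(100,70,30),(130,255,255),(265,195,300,230),2);print([(r[0],r[1]) for r in q])
g=blobs(a,(0,200,60),(4,255,255),(225,180,262,225),20)[0];print('tab',g[2].tolist(),blobs(cv2.imread('pics/s2.png'),(0,200,60),(4,255,255),(225,180,262,225),20)[0][1],g[1])
f=proj('scene',[p+R@[k,m,66+h] for (k,m) in((-12.5,5),(12.5,5),(12.5,-5)) for h in(-4,4)])
poly=np.array([f[0],f[2],f[4],f[5],f[3],f[1]],np.float32);M=cv2.moments(poly);print('band pred',M['m10']/M['m00'],M['m01']/M['m00'])
"
```

```text
time_s: 15.15
tcp_pos: [506.8, -79.4, 155.8]
ee_rot: [[0.131, 0.991, -0.0], [0.991, -0.131, -0.0], [-0.0, -0.0, -1.0]]
wrist_force: [0.5, 0.4, -4.3]
gripper_width: 8.9
grasp_force: 69.0
[-0.04  0.03  0.01] 0.0016516719514956533
[(11.65625, array([280.86, 217.11]))]
tab [[251.875, 194.625], [259.375, 194.625], [259.375, 212.375], [251.875, 212.375]] [255.88 203.13] [255.67 203.34]
band pred 280.6917707135839 216.91578212642483
```

The forces have gone, the tab is where it was at home, and the band is level with the top face (band observed at (280.9,217.1), predicted (280.7,216.9)). I hand it in.

```bash
python3 -c "
from workcell import env
print(env.hand_in())"
```

```text
the job is handed in; nothing more can be done
None
```

I handed the job in at about 15 s, but the hand-in gave no verdict: by my last readings, the carriage is hard against the red stop and the copper bar is held upright at about 69 N in the window, its blue band level with the top face and its foot about 18 mm above the base plate.

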